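# Index the plaque turntable one hole on

### The arm

A 6-joint arm with a two-finger parallel gripper is mounted at the origin on the work surface. World frame = base frame: x ahead of the robot, y to its left, z up, the work surface at z = 0. Lengths are in m, angles in rad, forces in N, time in s.
With the tool pointing down it reaches from about 0.35 to 0.85 m from the base axis. Payload 8.1 kg.
Tool frame: the origin (TCP) lies at the centre of the arm's flange, where the gripper is bolted on; the fingertips stand 186 mm ahead of it and the grasp point (between the pads) lies 167 mm ahead of it (robot.grasp_offset is the distance from the TCP to the grasp point, in m); z points along the fingers, y is the line along which they close (so a half turn about z gives the same grasp; the last joint's range is limited). The gripper opens to 93 mm and grips with 3 to 60 N. Pads are 15 mm wide; open, the fingers measure 128 mm over their backs; the gripper's body (75 mm by 188 mm) begins 65 mm behind the grasp point.
Start: joints at [-1.262, 0.13, 1.488, -0, 1.523, -0.085], TCP at [0.23, -0.554, 0.405] pointing down, gripper open.
Joint ranges: [-2.96, 2.96], [-0.89, 2.26], [0.02, 2.5], [-1.34, 4.48], [0, 2.73], [-2.66, 2.66]. Speed limits (rad/s): [2.39, 2.39, 2.79, 3.14, 3.14, 3.14].

### API

Orientations are given as a rotation vector (axis times angle).
In Python, from plant import robot gives the robot as it stands.
- The arm moves only by the tool drive_tool, never from a script. Its argument "moves" is one flat list of numbers, 7 for each row, row after row: the finger opening in mm, from 0 to 93, then the shift along the tool's x, y, z in mm, then the turn, a rotation vector about the tool's x, y, z in degrees. A call has 1 to 8 rows; each row shifts and turns the commanded pose from where the row before left it, along the tool's axes as they then stand; what a row does not reach is not made up. A row lasts 1/10 s, in which the tool goes at most 50 mm and 8.59 degrees, less where a joint would pass 70% of its speed; a pose out of reach is approached as far as the arm can. A call is refused whole if a number of a shift passes 50 or a number of a turn 8.59, either way. A call with a gripper value outside its range is refused whole. The fingers move at their own pace and stop on an object; "grip_force" is the grip in N (left out, the last holds). Time passes only in rows, so rows that do not move let the fingers close. It gives the time, the measured TCP pose, the force, the opening and the grip force at its end, in the units of the state.
- robot.read_state(): the state, without advancing time (a new reading comes with each control period).
- robot.read_camera(name): name is "scene" or "top"; returns a dict with "color" (420x560x3 uint8, red, green, blue), "depth" (420x560 float32, m along the optical axis (not along the pixel's ray), 0 where there is no reading), "mtx" (3x3 intrinsics, pixels), "dist_coeffs" ([k1, k2, p1, p2, k3] as OpenCV has them; the pictures are not rectified), "R" (3x3) and "t" (3): a world point X has camera coordinates R X + t. Camera axes: x right, y down, z forward; pixel columns grow to the right and rows downward; lengths in m; the calibration is good to about 2 mm. A picture is of the moment at which its call begins.
- robot.close_job(): hands the job in; it is judged then, once.
The state is a dict: "t": time; "q": joint angles; "dq": joint speeds; "joint_torque": joint torques, N m; "tool_pos": TCP position; "orientation": TCP orientation; "force": force on the tool from outside, world axes, zero at the start; "wrist_torque": the same for the moment, N m; "opening": finger opening in m; "gripper_force": force on a finger pad.
Only numpy, scipy, OpenCV 4.12 (cv2) and the standard library are available. Lean on these libraries where they do the work, as an engineer would, in place of code of your own. Each camera call takes 0.05 s, during which the arm holds its last target. There are 200 camera calls.

### The job

Bring the round plaque on the indexing table to its next position: with the fingertips press the plunger's cap down to release the table, swing the table clockwise (seen from above) by one hole while it is free, and let the plunger spring fully up into that next hole. Only press and push, never pick anything up: the plaque stays lying in its pins, everything else stays where it stands, and the hand ends clear of it all.

Things in the scene. Friction and masses are not known exactly. Their poses are not given: they have to be found in the camera images.
- index_base: Fixed square plywood board, 360 x 360 x 18 mm, carrying the indexing table. Origin under its centre, on the table's vertical turning axis; z up. The index plate is on its -x side; on its +x side a fixed marking arm on a post reaches in over the plaque's far edge, 134 mm high.
- table_axis (a point): On the vertical axis of rotation, at the top face of the turntable (60 mm above the bench). The turntable is an aluminium disc of 216 mm diameter, 12 mm thick, with one tongue, 52 mm wide, that reaches out over the index plate and carries the plunger.
- turntable (a joint): Turntable angle in rad: about 0 at the start (0.02 of play in a hole), grows clockwise seen from above; next hole at 0.785. Turns only while the plunger is 9 mm or more down. Light friction, about 0.8 N at the plunger; stays where it is left. It could also be turned the wrong way or one hole too far.
- plunger (a joint): How far the plunger is down, in m: 0 fully up (home in a hole), 0.009 free of the hole, 0.014 bottom stop. Spring: 4 N to start, 7 N at 9 mm, 9 N at the bottom. Let go between holes it stays about 9 mm down, slides with little drag, and springs up by itself within about 3 mm of the middle of a hole, locking the table.
- cap_top (a point): Centre of the upper face of the plunger's cap, where to press; moves with plunger and turntable. Round dark steel mushroom cap, 50 mm diameter, axis vertical, 155 mm from the turning axis. Upper face 90 mm above the bench when up: a shallow dish, 43 mm inside its rim (rim 3 mm high), so that closed fingertips pressed into it carry it sideways.
- next_hole (a point): Centre of the mouth of the hole to turn to; fixed. The index plate is a flat steel arc, radius 125 to 187 mm about the turning axis, top 44 mm above the bench, with four holes of 22 mm diameter at radius 155 mm, 45 degrees apart, joined by a narrow dark slot. The plunger starts in one and must end over this one, 45 degrees clockwise seen from above.
- plaque: Loose round wooden plaque, 170 mm diameter, 16 mm thick, lying on the turntable among four short steel pins (11 mm high); its top is about 77 mm above the bench. Origin at the centre of its underside.
- glue_bottle: Bystander, loose: white bottle, 48 mm diameter, 100 mm high, by one side edge of the board. Origin under its centre.
- wax_tin: Bystander, loose: flat metal tin, 52 mm diameter, 32 mm high, by the other side edge of the board. Origin under its centre.
- offcut: Bystander, loose: wooden block 36 x 34 x 28 mm on a near corner of the board. Origin under its centre.
- collar_ring: Bystander, loose: steel ring, 34 mm diameter, 14 mm high, on the other near corner of the board. Origin under its centre.
- mallet: Bystander, loose: wooden mallet about 260 mm long lying on the bench to the left. Origin under its middle.
- screwdriver: Bystander, loose: screwdriver lying on the bench to the right. Origin under its middle.

How it is judged:
On the way, in this order (a step that is already met when the one before it is completed fails the run):
1. the plunger is pressed in until it is free of its hole, the table still there (value of joint plunger above 0.0085 m and value of joint turntable below 0.3 rad), for 0.05 s.
2. the table stands at the next hole clockwise with the plunger sprung up into it (value of joint turntable between 0.75 and 0.82 rad and value of joint plunger below 0.003 m), for 0.2 s.
At the end, for the whole second after the job is handed in: The turntable stands at the next hole clockwise (0.75 to 0.82 rad, at rest), the plunger is up in that hole (less than 3 mm down), the plaque lies in its pins (within 15 mm of where it was) (all of step 2 and velocity of joint turntable between -0.05 and 0.05 rad/s and distance of plaque from where it was at the start of the episode below 0.015 m); the robot touches nothing.
It fails at once if the plaque is lifted or dragged out of its pins (more than 20 mm) (distance of plaque from where it was at the start of the episode above 0.02 m).
It fails at once if a bystander is moved, lifted or knocked over (more than 30 mm, or tipped) (distance of any of glue_bottle, wax_tin, offcut, collar_ring, mallet, screwdriver from where it was at the start of the episode above 0.03 m or angle between any of glue_bottle, wax_tin, offcut, collar_ring's own z axis and vertical above 0.6 rad).
It also fails if it takes over 38 s, if anything falls off the work surface, if the arm or the gripper's body presses on something with over 40 N, if the wrist force passes 120 N, or if a joint passes its speed limit or range.

## Working session

There is one attempt and no reset: what is moved stays moved. The work goes in short steps, Python scripts to look and compute and a tool call to move; the robot and the scene stay as the last step left them, time stands still between calls to the robot, and variables do not carry over. Pictures are saved under pics/ and viewed, at most 10 in all, crops included, and the job is handed in when it is done.

Besides the shell and the picture viewer there is one more tool, called after "Request:" by a JSON object that holds its "api" and its "payload". drive_tool: Moves the arm, as the interface text tells. Its arguments: {"type":"object","properties":{"moves":{"type":"array","items":{"type":"number"}},"grip_force":{"type":"number"}},"required":["moves"]}

```bash
mkdir -p pics
cat > h.py <<'E'
import numpy as np, cv2
from plant import robot
def ray(c,uv,z):
    p=cv2.undistortPoints(np.array([[uv]],float),c['mtx'],c['dist_coeffs'])[0,0]
    R=np.array(c['R']);t=np.array(c['t']);o=-R.T@t;d=R.T@np.array([p[0],p[1],1])
    return o+d*(z-o[2])/d[2]
def proj(c,X):
    return cv2.projectPoints(np.array([X],float),cv2.Rodrigues(np.array(c['R']))[0],np.array(c['t'],float),c['mtx'],c['dist_coeffs'])[0][0,0]
E
python3 - <<'E'
from h import *
import pickle
for n in ['top','scene']:
    c=robot.read_camera(n); pickle.dump(c,open(n+'.pkl','wb'))
    cv2.imwrite(f'pics/{n}0.png',c['color'][...,::-1])
    print(n,-np.array(c['R']).T@c['t'])
print(robot.read_state())
E
```

```text
top [ 0.44481609 -0.00922305  1.19775159]
scene [1.61665095 0.76799303 0.93936536]
{'t': 0.1, 'q': array([-1.26240520e+00,  1.31072429e-01,  1.48918190e+00,  1.53910689e-06,
        1.52300046e+00, -8.53971509e-02]), 'dq': array([ 2.01448316e-04, -3.19115944e-03, -1.97932328e-03,  1.19470877e-03,
        1.02483162e-05,  1.50998047e-03]), 'joint_torque': array([ 1.76616566e-03, -5.61342108e+01, -4.93094766e+01,  7.70486402e-02,
        2.91383924e-02, -2.87596038e-05]), 'tool_pos': array([ 0.23017209, -0.55386677,  0.40379366]), 'orientation': array([-3.07927353e+00, -6.14248975e-01,  2.87951145e-04]), 'force': array([ 0.30900258, -0.75917981, -0.21333527]), 'wrist_torque': array([0.03981514, 0.00213348, 0.00959344]), 'gripper_force': 0.0, 'opening': 0.09277673884686889}
```

View pics/top0.png

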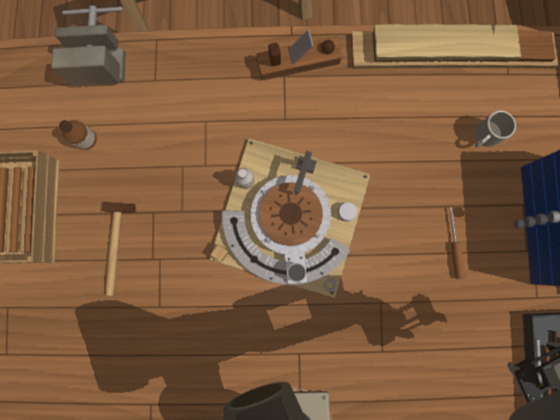

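View pics/scene0.png

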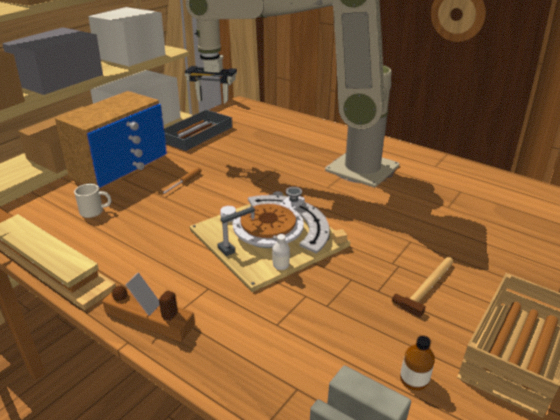

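Run:
```python
from h import *
import pickle
c=pickle.load(open('top.pkl','rb'))
im=c['color'][...,::-1]
cv2.imwrite('pics/crop.png',cv2.resize(im[130:305,195:385],None,fx=4,fy=3.4,interpolation=cv2.INTER_CUBIC)[:600])
g=cv2.cvtColor(im,cv2.COLOR_BGR2GRAY)
# dark holes / cap
m=(g<75).astype('uint8'); hsv=cv2.cvtColor(im,cv2.COLOR_BGR2HSV); m&=(hsv[...,1]<90)
n,l,s,ce=cv2.connectedComponentsWithStats(m)
for i in range(1,n):
    if s[i,4]>15 and 200<ce[i][0]<380 and 130<ce[i][1]<305: print(s[i],ce[i],ray(c,ce[i],.044),ray(c,ce[i],.09))
# plaque
b=((hsv[...,0]<18)&(hsv[...,1]>110)).astype('uint8'); mm=np.zeros_like(b); cv2.circle(mm,(291,212),36,1,-1); b&=mm
cn=max(cv2.findContours(b,0,2)[0],key=cv2.contourArea); (u,r)=cv2.minEnclosingCircle(cn); print('plaque',u,r,ray(c,u,.077))
e=cv2.fitEllipse(cv2.convexHull(cn)); print(e, ray(c,e[0],.077))
for uv in [(297,271),(253,259),(234,220),(335,251)]: print(uv,ray(c,uv,.044),ray(c,uv,.09))
# depth-based cap
D=c['depth'];ys,xs=np.mgrid[255:290,280:315]
R=np.array(c['R']);o=-R.T@c['t']
p=cv2.undistortPoints(np.stack([xs,ys],-1).reshape(-1,1,2).astype(float),c['mtx'],c['dist_coeffs'])[:,0]
z=D[255:290,280:315].ravel(); X=(np.c_[p,np.ones(len(p))]*z[:,None]-c['t'])@R
k=(X[:,2]>.082)&(X[:,2]<.1); print('cap depth',k.sum(),X[k].mean(0),X[k].min(0),X[k].max(0))
```

```text
[296 158   9  12  56] [299.85714286 163.19642857] [ 0.72997396 -0.04647279  0.044     ] [ 0.71860473 -0.04498765  0.09      ]
[231 218  55  57 296] [253.55067568 251.60810811] [0.48990137 0.0844764  0.044     ] [0.48810382 0.08074061 0.09      ]
[307 248  32  24 127] [324.53543307 259.5984252 ] [ 0.46418809 -0.10564019  0.044     ] [ 0.46341573 -0.10179605  0.09      ]
plaque (290.1654052734375, 213.64068603515625) 31.346384048461914 [ 0.5863523  -0.01622488  0.077     ]
((290.2314758300781, 213.66036987304688), (61.363651275634766, 62.49715805053711), 92.18537139892578) [ 0.58629593 -0.01639779  0.077     ]
(297, 271) [ 0.43551604 -0.03105384  0.044     ] [ 0.43588683 -0.03018344  0.09      ]
(253, 259) [0.47011205 0.08624701 0.044     ] [0.4691035  0.08244063 0.09      ]
(234, 220) [0.57669804 0.1364433  0.044     ] [0.57143991 0.13063559 0.09      ]
(335, 251) [ 0.4865339  -0.13450968  0.044     ] [ 0.48487061 -0.12951451  0.09      ]
cap depth 298 [ 0.43379134 -0.02783047  0.09103715] [ 0.4103     -0.05076442  0.08480213] [ 0.45885799 -0.00429381  0.09809539]
```

View pics/crop.png

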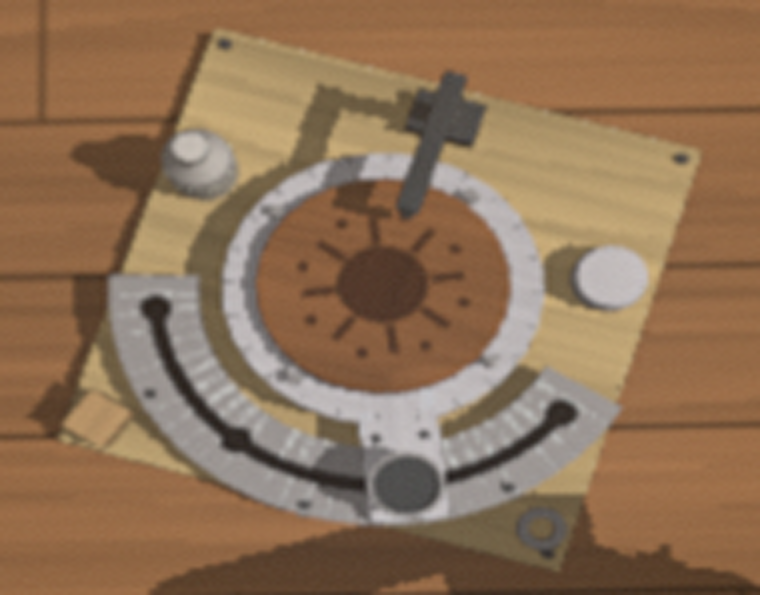

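Top view, in pixels: the cap is at about (296.5, 271.5) and the next hole is at (253.5, 258.5), down-left of centre, which is clockwise. The axis is at about (290, 213), or world (0.587, -0.0165). That puts the cap at about (0.433, -0.028) and the next hole at about (0.470, 0.085).

Request:
{"api": "drive_tool", "payload": {"moves": [0, 24, -25, 0, 0, 0, 0, 0, 24, -25, 0, 0, 0, 0, 0, 24, -25, 0, 0, 0, 0, 0, 24, -25, 0, 0, 0, 0, 0, 24, -25, 0, 0, 0, 0, 0, 24, -25, 0, 0, 0, 0, 0, 24, -25, 0, 0, 0, 0, 0, 24, -25, 0, 0, 0, 0], "grip_force": 20}}

```text
t: 0.9
tool_pos: [0.331, -0.2943, 0.4043]
orientation: [-3.08, -0.614, 0.0]
force: [0.6, 0.2, 0.6]
opening: 0.0336
gripper_force: 0.0
```

Request:
{"api": "drive_tool", "payload": {"moves": [0, 24, -25, 0, 0, 0, 0, 0, 24, -25, 0, 0, 0, 0, 0, 24, -25, 0, 0, 0, 0, 0, 24, -25, 0, 0, 0, 0, 0, 24, -25, 0, 0, 0, 0, 0, 24, -25, 0, 0, 0, 0, 0, 24, -25, 0, 0, 0, 0, 0, 0, 0, 0, 0, 0, 0]}}

```text
t: 1.7
tool_pos: [0.4194, -0.0666, 0.4044]
orientation: [-3.078, -0.621, -0.0]
force: [0.0, 0.0, 0.3]
opening: 0.0003
gripper_force: 0.0
```

```bash
cat >> h.py <<'E'
from scipy.spatial.transform import Rotation as Ro
AX=np.array([.587,-.0165])
def at(deg): a=np.radians(deg); return AX+.155*np.array([np.cos(a),np.sin(a)])
def delta(xy,ztip):
    s=robot.read_state(); M=Ro.from_rotvec(s['orientation']).as_matrix()
    tip=s['tool_pos']+M[:,2]*.186
    print('t',s['t'],'tip',tip.round(4),'F',s['force'].round(2),'zdir',M[:,2].round(4),'open',s['opening'])
    d=np.array([*xy,ztip])-tip; print('tool delta mm',(M.T@d*1e3).round(1))
    return M
E
python3 - <<'E'
from h import *
print(delta(at(184.2),.1).round(3))
E
```

```text
t 1.7 tip [ 0.4194 -0.0664  0.2184] F [0.   0.01 0.32] zdir [-1.0e-04  1.4e-03 -1.0e+00] open 0.0002869633413976665
tool delta mm [ 26.9 -30.3 118.5]
[[ 0.922  0.388 -0.   ]
 [ 0.388 -0.922  0.001]
 [ 0.    -0.001 -1.   ]]
```

Request:
{"api": "drive_tool", "payload": {"moves": [0, 9, -10, 20, 0, 0, 0, 0, 9, -10, 20, 0, 0, 0, 0, 9, -10.3, 20, 0, 0, 0, 0, 0, 0, 20, 0, 0, 0, 0, 0, 0, 15, 0, 0, 0, 0, 0, 0, 10, 0, 0, 0, 0, 0, 0, 0, 0, 0, 0, 0, 0, 0, 0, 0, 0, 0]}}

```text
t: 2.5
tool_pos: [0.4322, -0.0317, 0.3001]
orientation: [3.081, 0.614, 0.0]
force: [0.2, 1.0, 0.2]
opening: 0.0003
gripper_force: 0.0
```

```bash
python3 - <<'E'
from h import *
delta(at(184.2),.090)
for n in ['top','scene']:
    c=robot.read_camera(n); u=proj(c,[*at(184.2),.09]).astype(int)
    cr=c['color'][u[1]-40:u[1]+40,u[0]-50:u[0]+50,::-1]
    cv2.imwrite(f'pics/{n}1.png',cv2.resize(cr,None,fx=6,fy=6,interpolation=cv2.INTER_CUBIC)); print(u)
E
python3 -c "
import cv2,numpy as np
a=[cv2.imread('pics/%s1.png'%n) for n in('top','scene')]
cv2.imwrite('pics/both1.png',cv2.resize(np.vstack(a),(375,600)))"
```

```text
t 2.5 tip [ 0.4322 -0.0317  0.1141] F [0.15 1.   0.25] zdir [ 1.e-04 -1.e-04 -1.e+00] open 0.000345832078040643
tool delta mm [ 1.7 -3.5 24.1]
[296 272]
[294 191]
```

View pics/scene1.png

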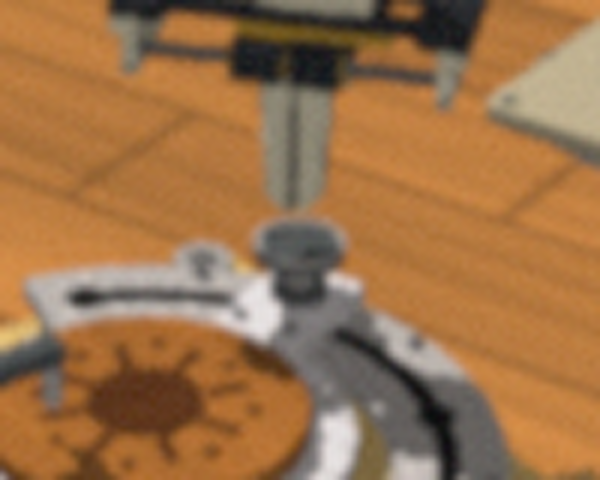

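Scene view: the closed fingertips at crop (295, 210) sit just above the cap at (300, 243). They are slightly left, by about 3 mm, which agrees with the computed correction.

Request:
{"api": "drive_tool", "payload": {"moves": [0, 1.7, -3.5, 5, 0, 0, 0, 0, 0, 0, 5, 0, 0, 0, 0, 0, 0, 0, 0, 0, 0, 0, 0, 0, 0, 0, 0, 0]}}

```text
t: 3.0
tool_pos: [0.4322, -0.0273, 0.2895]
orientation: [-3.081, -0.615, 0.001]
force: [0.2, -0.6, -0.6]
opening: 0.0003
gripper_force: 0.0
```

Run:
```python
from h import *
delta(at(184.2),.090)
c=robot.read_camera('scene'); print(proj(c,[*at(184.2),.09]))
cr=c['color'][155:225,245:345,::-1]
cv2.imwrite('pics/s2.png',cv2.resize(cr,None,fx=7,fy=7,interpolation=cv2.INTER_CUBIC))
```

```text
t 3.0 tip [ 0.4321 -0.0273  0.1035] F [ 0.18 -0.64 -0.58] zdir [-5.e-04  1.e-04 -1.e+00] open 0.0002529891758076494
tool delta mm [ 0.1  0.6 13.5]
[294.10951331 191.28028796]
```

View pics/s2.png

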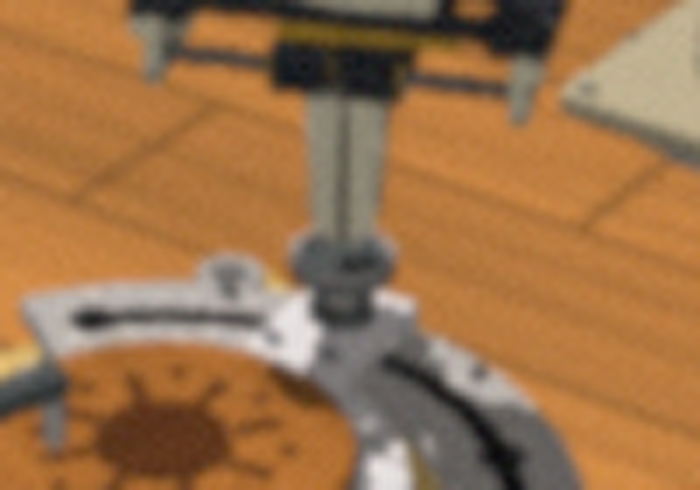

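The tips are now centred over the dish: tip at x=343, cap at x=344. Next I press down.

Request:
{"api": "drive_tool", "payload": {"moves": [0, 0, 0, 4, 0, 0, 0, 0, 0, 0, 4, 0, 0, 0, 0, 0, 0, 4, 0, 0, 0, 0, 0, 0, 3, 0, 0, 0, 0, 0, 0, 0, 0, 0, 0]}}

```text
t: 3.55
tool_pos: [0.4323, -0.0274, 0.2745]
orientation: [-3.081, -0.614, 0.001]
force: [-2.3, 0.3, 4.0]
opening: 0.0004
gripper_force: 1.8
```

Request:
{"api": "drive_tool", "payload": {"moves": [0, 0, 0, 2, 0, 0, 0, 0, 0, 0, 2, 0, 0, 0, 0, 0, 0, 2, 0, 0, 0, 0, 0, 0, 0, 0, 0, 0]}}

```text
t: 3.95
tool_pos: [0.4323, -0.0274, 0.2687]
orientation: [3.081, 0.615, -0.0]
force: [-3.2, -0.7, 6.1]
opening: 0.0004
gripper_force: 3.0
```

Request:
{"api": "drive_tool", "payload": {"moves": [0, 0, 0, 2, 0, 0, 0, 0, 0, 0, 2, 0, 0, 0, 0, 0, 0, 0, 0, 0, 0, 0, 0, 0, 0, 0, 0, 0]}}

```text
t: 4.35
tool_pos: [0.4324, -0.0274, 0.265]
orientation: [3.081, 0.615, -0.0]
force: [-3.4, -0.3, 5.9]
opening: 0.0006
gripper_force: 3.7
```

Run:
```python
from h import *
M=delta(at(184.2),.0785)
for a,b in zip(np.arange(184.2,139,-3.75),np.arange(180.45,139,-3.75)):
    d=at(b)-at(a); print(round(b,2),(M.T@[*d,0]*1e3).round(1)[:2])
```

```text
t 4.35 tip [ 0.4324 -0.0274  0.079 ] F [-3.38 -0.32  5.91] zdir [-0. -0. -1.] open 0.0005982720692503387
tool delta mm [-0.1  0.4  0.5]
180.45 [ 3.5 -9.5]
176.7 [ 4.1 -9.3]
172.95 [ 4.7 -9. ]
169.2 [ 5.3 -8.6]
165.45 [ 5.9 -8.3]
161.7 [ 6.4 -7.9]
157.95 [ 6.9 -7.4]
154.2 [ 7.4 -7. ]
150.45 [ 7.8 -6.5]
146.7 [ 8.2 -6. ]
142.95 [ 8.6 -5.4]
139.2 [ 8.9 -4.8]
```

Request:
{"api": "drive_tool", "payload": {"moves": [0, 0, 0, 1, 0, 0, 0, 0, 1.7, -4.7, 0, 0, 0, 0, 0, 1.8, -4.8, 0, 0, 0, 0, 0, 0, 0, 0, 0, 0, 0]}}

```text
t: 4.75
tool_pos: [0.4323, -0.017, 0.2644]
orientation: [3.081, 0.615, 0.002]
force: [-2.7, 0.1, 8.0]
opening: 0.0002
gripper_force: 3.8
```

```bash
cat > cap.py <<'E'
from h import *
c=robot.read_camera('top'); D=c['depth']
R=np.array(c['R']);ys,xs=np.mgrid[230:300,220:330]
p=cv2.undistortPoints(np.stack([xs,ys],-1).reshape(-1,1,2).astype(float),c['mtx'],c['dist_coeffs'])[:,0]
s=robot.read_state();print('t',s['t'],'tip',s['tool_pos'].round(4),'F',s['force'].round(1))
cv2.imwrite('pics/now.png',cv2.resize(c['color'][140:300,200:380,::-1],None,fx=3.7,fy=3.7,interpolation=cv2.INTER_CUBIC))
E
python3 - <<'E'
from h import *
delta(at(180.45),.0785)
c=robot.read_camera('scene')
cr=c['color'][145:235,235:350,::-1]
cv2.imwrite('pics/s3.png',cv2.resize(cr,None,fx=6,fy=6,interpolation=cv2.INTER_CUBIC))
E
```

```text
t 4.75 tip [ 0.4325 -0.017   0.0784] F [-2.74  0.13  8.02] zdir [ 0.0012 -0.     -1.    ] open 0.000249246535973348
tool delta mm [-0.7  0.4 -0.1]
```

View pics/s3.png

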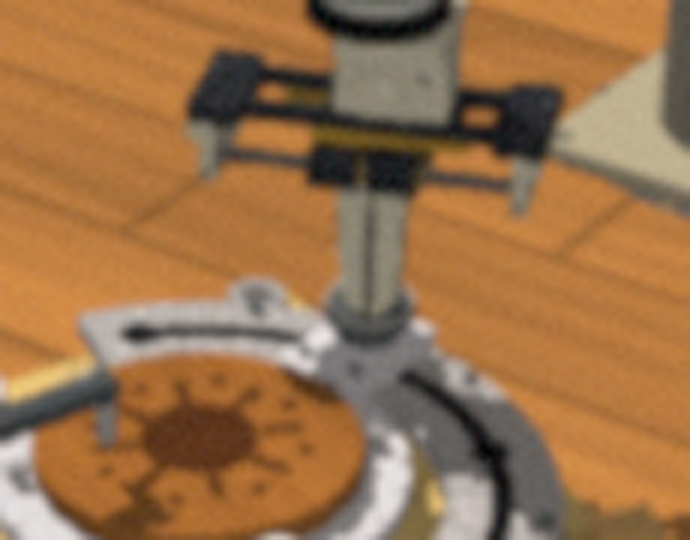

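The cap is down and follows the tips at low side force. I'll carry on along the arc.

Request:
{"api": "drive_tool", "payload": {"moves": [0, 2, -4.6, 0, 0, 0, 0, 0, 2, -4.6, 0, 0, 0, 0, 0, 2.3, -4.5, 0, 0, 0, 0, 0, 2.4, -4.5, 0, 0, 0, 0, 0, 2.6, -4.3, 0, 0, 0, 0, 0, 2.7, -4.3, 0, 0, 0, 0, 0, 2.9, -4.1, 0, 0, 0, 0, 0, 3, -4.1, 0, 0, 0, 0]}}

```text
t: 5.6
tool_pos: [0.4376, 0.0227, 0.2648]
orientation: [3.08, 0.614, 0.004]
force: [-0.6, -0.5, 7.2]
opening: 0.0007
gripper_force: 3.8
```

Request:
{"api": "drive_tool", "payload": {"moves": [0, 3.2, -4, 0, 0, 0, 0, 0, 3.2, -3.9, 0, 0, 0, 0, 0, 3.4, -3.7, 0, 0, 0, 0, 0, 3.5, -3.7, 0, 0, 0, 0, 0, 3.7, -3.5, 0, 0, 0, 0, 0, 3.7, -3.5, 0, 0, 0, 0, 0, 0, 0, 0, 0, 0, 0]}}

```text
t: 6.3
tool_pos: [0.4484, 0.0516, 0.2649]
orientation: [3.08, 0.615, 0.005]
force: [-0.3, 0.3, 7.2]
opening: 0.001
gripper_force: 3.8
```

Run:
```python
from h import *
delta(at(154.2),.0785); delta(at(139.2),.0785)
c=robot.read_camera('scene'); print(proj(c,[*at(139.2),.044]))
cr=c['color'][145:245,235:360,::-1]
cv2.imwrite('pics/s4.png',cv2.resize(cr,None,fx=6,fy=6,interpolation=cv2.INTER_CUBIC))
```

```text
t 6.3 tip [0.449  0.0516 0.0789] F [-0.3   0.28  7.17] zdir [ 3.2e-03  3.0e-04 -1.0e+00] open 0.0010162689136017605
tool delta mm [-1.7  0.   0.4]
t 6.3 tip [0.449  0.0516 0.0789] F [-0.3   0.28  7.17] zdir [ 3.2e-03  3.0e-04 -1.0e+00] open 0.0010162689136017605
tool delta mm [ 31.8 -22.7   0.5]
[316.73883224 219.75602622]
```

View pics/s4.png

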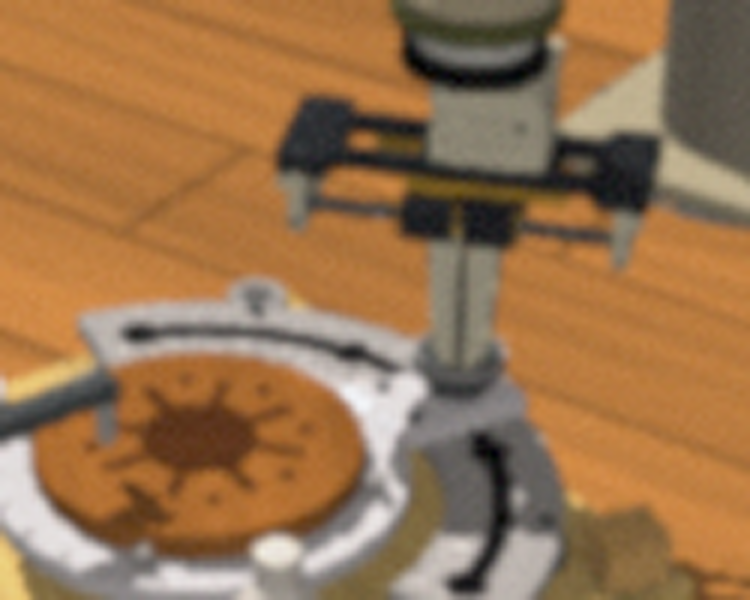

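The hole in crop (486, 443) matches its prediction. I'll continue to about 5 mm short of it, ease up, then creep.

Request:
{"api": "drive_tool", "payload": {"moves": [0, 3.7, -3.4, 0, 0, 0, 0, 0, 3.8, -3.2, 0, 0, 0, 0, 0, 3.9, -3, 0, 0, 0, 0, 0, 3.9, -2.9, 0, 0, 0, 0, 0, 4, -2.7, 0, 0, 0, 0, 0, 4, -2.6, 0, 0, 0, 0, 0, 4, -2.5, 0, 0, 0, 0, 0, 0, 0, 0, 0, 0, 0]}}

```text
t: 7.15
tool_pos: [0.4661, 0.0807, 0.265]
orientation: [3.08, 0.615, 0.006]
force: [0.1, 0.0, 7.7]
opening: 0.0002
gripper_force: 3.7
```

Request:
{"api": "drive_tool", "payload": {"moves": [0, 0, 0, -1.5, 0, 0, 0, 0, 0, 0, -1.5, 0, 0, 0, 0, 0, 0, 0, 0, 0, 0]}}

```text
t: 7.45
tool_pos: [0.4654, 0.0804, 0.2673]
orientation: [3.081, 0.615, 0.003]
force: [1.6, 0.3, 6.5]
opening: 0.0007
gripper_force: 3.3
```

Run:
```python
from h import *
delta(at(139.2),.0815)
```

```text
t 7.45 tip [0.4657 0.0805 0.0813] F [1.6  0.32 6.49] zdir [ 2.e-03  1.e-04 -1.e+00] open 0.0007332763258929235
tool delta mm [ 5.3 -2.5 -0.2]
```

Request:
{"api": "drive_tool", "payload": {"moves": [0, 0, 0, -1, 0, 0, 0, 0, 0, 0, 0, 0, 0, 0]}}

```text
t: 7.65
tool_pos: [0.4647, 0.0804, 0.2674]
orientation: [-3.081, -0.615, 0.001]
force: [0.3, -0.4, 2.4]
opening: 0.0003
gripper_force: 1.2
```

Request:
{"api": "drive_tool", "payload": {"moves": [0, 0.9, -0.4, 0, 0, 0, 0, 0, 0.9, -0.4, 0, 0, 0, 0, 0, 0.9, -0.4, 0, 0, 0, 0, 0, 0, 0, 0, 0, 0, 0]}}

```text
t: 8.05
tool_pos: [0.4669, 0.0827, 0.2675]
orientation: [-3.081, -0.615, 0.0]
force: [-0.1, 0.0, 1.3]
opening: 0.0002
gripper_force: 0.1
```

Request:
{"api": "drive_tool", "payload": {"moves": [0, 0.9, -0.4, 0, 0, 0, 0, 0, 0.9, -0.4, 0, 0, 0, 0, 0, 0, 0, 0, 0, 0, 0]}}

```text
t: 8.35
tool_pos: [0.4683, 0.0841, 0.2676]
orientation: [-3.081, -0.615, 0.0]
force: [0.1, 0.5, 0.4]
opening: 0.0005
gripper_force: 0.0
```

Run:
```python
from h import *
delta(at(139.2),.0815)
```

```text
t 8.35 tip [0.4682 0.0842 0.0816] F [0.12 0.47 0.37] zdir [-1.e-04  2.e-04 -1.e+00] open 0.0005351993067748383
tool delta mm [ 1.5 -0.   0.1]
```

Request:
{"api": "drive_tool", "payload": {"moves": [0, 0.9, -0.4, 0, 0, 0, 0, 0, 0.9, -0.4, 0, 0, 0, 0, 0, 0, 0, 0, 0, 0, 0]}}

```text
t: 8.65
tool_pos: [0.4697, 0.0855, 0.2678]
orientation: [-3.081, -0.615, -0.0]
force: [-0.3, -1.0, -0.8]
opening: 0.0006
gripper_force: 0.0
```

Request:
{"api": "drive_tool", "payload": {"moves": [0, 0.9, -0.4, 0, 0, 0, 0, 0, 0, 0, 0, 0, 0, 0]}}

```text
t: 8.85
tool_pos: [0.4704, 0.0862, 0.2678]
orientation: [-3.081, -0.615, -0.0]
force: [0.0, -0.4, 1.0]
opening: 0.0001
gripper_force: 0.0
```

Request:
{"api": "drive_tool", "payload": {"moves": [0, 0.9, -0.4, 0, 0, 0, 0, 0, 0, 0, 0, 0, 0, 0]}}

```text
t: 9.05
tool_pos: [0.4709, 0.0868, 0.2676]
orientation: [3.081, 0.615, -0.001]
force: [-0.8, -0.3, 0.3]
opening: 0.0005
gripper_force: 0.4
```

Request:
{"api": "drive_tool", "payload": {"moves": [0, 0.9, -0.4, 0, 0, 0, 0, 0, 0, 0, 0, 0, 0, 0]}}

```text
t: 9.25
tool_pos: [0.4714, 0.0874, 0.2675]
orientation: [3.08, 0.614, -0.002]
force: [-1.7, -2.7, 0.5]
opening: 0.0004
gripper_force: 1.9
```

Request:
{"api": "drive_tool", "payload": {"moves": [0, 0.9, -0.4, 0, 0, 0, 0, 0, 0, 0, 0, 0, 0, 0]}}

```text
t: 9.45
tool_pos: [0.4721, 0.0881, 0.2675]
orientation: [3.081, 0.614, -0.001]
force: [-2.4, -3.3, 0.4]
opening: 0.0003
gripper_force: 2.0
```

Run:
```python
from h import *
delta(at(139.2),.0815)
c=robot.read_camera('scene')
cr=c['color'][165:245,265:365,::-1]
cv2.imwrite('pics/s5.png',cv2.resize(cr,None,fx=7.4,fy=7.4,interpolation=cv2.INTER_CUBIC))
```

```text
t 9.45 tip [0.472  0.0881 0.0815] F [-2.38 -3.29  0.44] zdir [-8.e-04 -4.e-04 -1.e+00] open 0.0002851309116088602
tool delta mm [-3.4  2.1  0. ]
```

View pics/s5.png

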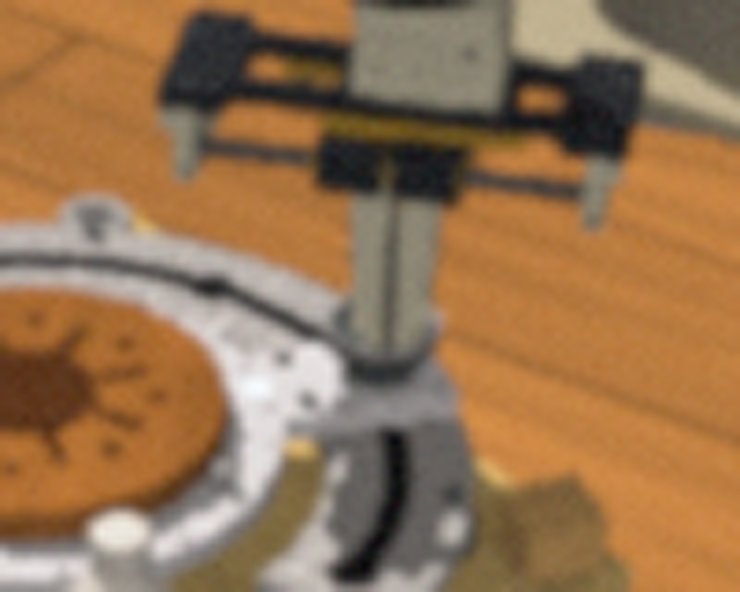

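The tips sit against the right side of the dish, with the cap near (385, 345) and still down. I'll ease the side load and lift clear to see whether it springs up.

Request:
{"api": "drive_tool", "payload": {"moves": [0, -1.8, 0.9, 0, 0, 0, 0, 0, 0, 0, 0, 0, 0, 0]}}

```text
t: 9.7
tool_pos: [0.4712, 0.0869, 0.2681]
orientation: [-3.08, -0.614, -0.002]
force: [0.2, 0.4, -0.3]
opening: 0.0003
gripper_force: 0.0
```

Request:
{"api": "drive_tool", "payload": {"moves": [0, 0, 0, -2, 0, 0, 0, 0, 0, 0, 0, 0, 0, 0]}}

```text
t: 9.9
tool_pos: [0.4713, 0.0869, 0.2703]
orientation: [-3.081, -0.615, -0.002]
force: [-0.6, 0.4, -0.3]
opening: -0.0
gripper_force: 0.0
```

Request:
{"api": "drive_tool", "payload": {"moves": [0, 0, 0, -5, 0, 0, 0, 0, 0, 0, -10, 0, 0, 0, 0, 0, 0, -20, 0, 0, 0, 0, 0, 0, 0, 0, 0, 0]}}

```text
t: 10.3
tool_pos: [0.4722, 0.0869, 0.3082]
orientation: [3.08, 0.615, 0.009]
force: [0.6, 0.2, 0.7]
opening: 0.0001
gripper_force: 0.0
```

Run:
```python
from h import *
delta(at(139.2),.0815)
c=robot.read_camera('scene')
for a in (139.2,143): print(a,[((proj(c,[*at(a),z])-[265,165])*7.4).round() for z in (.081,.09)])
cr=c['color'][165:245,265:365,::-1]
cv2.imwrite('pics/s6.png',cv2.resize(cr,None,fx=7.4,fy=7.4,interpolation=cv2.INTER_CUBIC))
```

```text
t 10.3 tip [0.4733 0.087  0.1222] F [0.57 0.17 0.65] zdir [ 5.5e-03  5.0e-04 -1.0e+00] open 0.00012071410162270066
tool delta mm [-4.4  0.6 40.7]
139.2 [array([387., 332.]), array([388., 313.])]
143 [array([379., 319.]), array([380., 301.])]
```

View pics/s6.png

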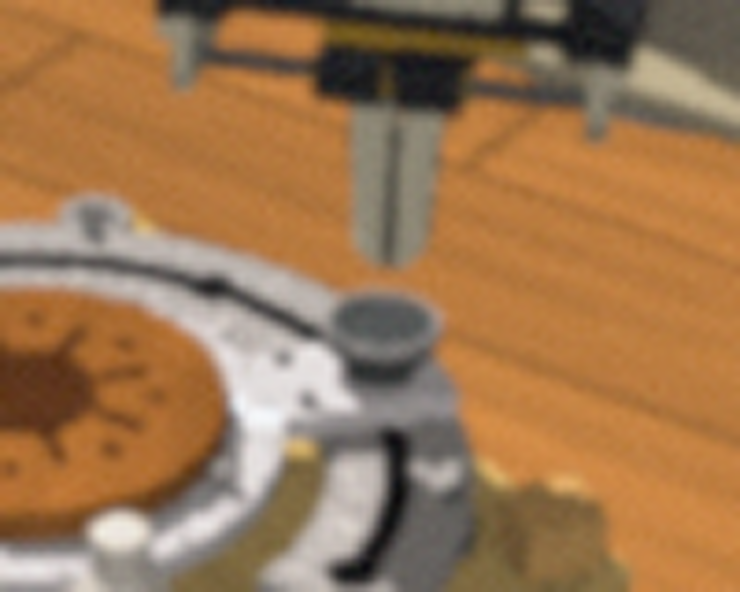

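The tips are clear, and the cap is at crop (385, 325). I'll measure its height by depth, comparing with the start.

```bash
cat > cap.py <<'E'
from h import *
import pickle
def cap(c,xy,tag):
    R=np.array(c['R']); D=c['depth']; ys,xs=np.mgrid[0:420,0:560]
    p=cv2.undistortPoints(np.stack([xs,ys],-1).reshape(-1,1,2).astype(float),c['mtx'],c['dist_coeffs'])[:,0]
    X=(np.c_[p,np.ones(len(p))]*D.reshape(-1,1)-c['t'])@R
    k=(np.hypot(*(X[:,:2]-xy).T)<.035)&(X[:,2]>.073)&(X[:,2]<.105); P=X[k]
    f=P[np.hypot(*(P[:,:2]-xy).T)<.015]
    print(tag,k.sum(),'mid xy',P[:,:2].mean(0).round(4),'floor z',np.median(f[:,2]).round(4),len(f),'top pct',np.percentile(P[:,2],[50,90]).round(4))
if __name__=='__main__':
    cap(pickle.load(open('scene.pkl','rb')),at(184.2),'start scene')
    cap(robot.read_camera('scene'),at(139.2),'now scene')
    cap(pickle.load(open('top.pkl','rb')),at(184.2),'start top')
    s=robot.read_state(); print(s['force'],s['t'])
E
python3 cap.py
```

```text
start scene 131 mid xy [ 0.4355 -0.0263] floor z 0.091 40 top pct [0.0919 0.0956]
now scene 145 mid xy [0.4684 0.0808] floor z 0.0834 36 top pct [0.0835 0.0863]
start top 298 mid xy [ 0.4338 -0.0278] floor z 0.0903 107 top pct [0.0908 0.0939]
[ 0.7682153  -0.10439203 -0.02469219] 10.4
```

The cap is still about 8–9 mm down, roughly 5–7 mm short of the hole, because the tips have that much play in the dish. I'll re-enter the dish and push further.

Request:
{"api": "drive_tool", "payload": {"moves": [0, -4, 1.3, 0, 0, 0, 0, 0, -4, 1.3, 8, 0, 0, 0, 0, 0, 0, 10, 0, 0, 0, 0, 0, 0, 10, 0, 0, 0, 0, 0, 0, 5, 0, 0, 0, 0, 0, 0, 0, 0, 0, 0, 0, 0, 0, 0, 0, 0, 0]}}

```text
t: 11.1
tool_pos: [0.4646, 0.0813, 0.2715]
orientation: [-3.081, -0.615, 0.001]
force: [-0.3, 0.0, 0.1]
opening: 0.0005
gripper_force: 0.0
```

Run:
```python
from h import *
delta([.467,.0815],.0822)
```

```text
t 11.1 tip [0.4645 0.0813 0.0855] F [-0.3   0.04  0.1 ] zdir [-5.e-04  0.e+00 -1.e+00] open 0.00048139214818897626
tool delta mm [2.4 0.8 3.3]
```

Request:
{"api": "drive_tool", "payload": {"moves": [0, 0, 0, 2.2, 0, 0, 0, 0, 0, 0, 2.2, 0, 0, 0, 0, 0, 0, 2.2, 0, 0, 0, 0, 0, 0, 0, 0, 0, 0]}}

```text
t: 11.5
tool_pos: [0.465, 0.0814, 0.2659]
orientation: [3.081, 0.615, 0.002]
force: [-2.7, 0.2, 7.1]
opening: 0.0006
gripper_force: 3.6
```

Request:
{"api": "drive_tool", "payload": {"moves": [0, 2, -1.2, 0, 0, 0, 0, 0, 2, -1.2, 0, 0, 0, 0, 0, 2, -1.2, 0, 0, 0, 0, 0, 0, 0, 0, 0, 0, 0]}}

```text
t: 11.9
tool_pos: [0.4696, 0.0871, 0.2665]
orientation: [3.081, 0.615, 0.004]
force: [-0.8, 0.5, 6.6]
opening: -0.0
gripper_force: 3.4
```

Request:
{"api": "drive_tool", "payload": {"moves": [0, 0, 0, -2, 0, 0, 0, 0, 0, 0, -2, 0, 0, 0, 0, 0, 0, 0, 0, 0, 0]}}

```text
t: 12.2
tool_pos: [0.4695, 0.087, 0.2705]
orientation: [3.081, 0.615, 0.004]
force: [0.5, 0.2, 4.8]
opening: 0.0005
gripper_force: 2.6
```

Fz is 4.8 N at a tip height of 0.0845, above the 9 mm hang point, so the plunger is entering the hole. I'll lift off.

Request:
{"api": "drive_tool", "payload": {"moves": [0, 0, 0, -3, 0, 0, 0, 0, 0, 0, -3, 0, 0, 0, 0, 0, 0, -5, 0, 0, 0, 0, 0, 0, -15, 0, 0, 0, 0, 0, 0, -30, 0, 0, 0, 0, 0, 0, -30, 0, 0, 0, 0, 0, 0, -30, 0, 0, 0, 0, 0, 0, 0, 0, 0, 0]}}

```text
t: 13.0
tool_pos: [0.4696, 0.087, 0.3897]
orientation: [3.08, 0.615, 0.01]
force: [1.2, 0.1, -0.1]
opening: 0.0001
gripper_force: 0.0
```

```bash
python3 cap.py
python3 - <<'E'
from h import *
c=robot.read_camera('scene')
cv2.imwrite('pics/s7.png',cv2.resize(c['color'][165:245,265:365,::-1],None,fx=7.4,fy=7.4,interpolation=cv2.INTER_CUBIC))
E
```

```text
start scene 131 mid xy [ 0.4355 -0.0263] floor z 0.091 40 top pct [0.0919 0.0956]
now scene 150 mid xy [0.472  0.0857] floor z 0.0914 45 top pct [0.0919 0.0953]
start top 298 mid xy [ 0.4338 -0.0278] floor z 0.0903 107 top pct [0.0908 0.0939]
[ 0.06151186  0.99250324 -0.37970081] 13.05
```

View pics/s7.png

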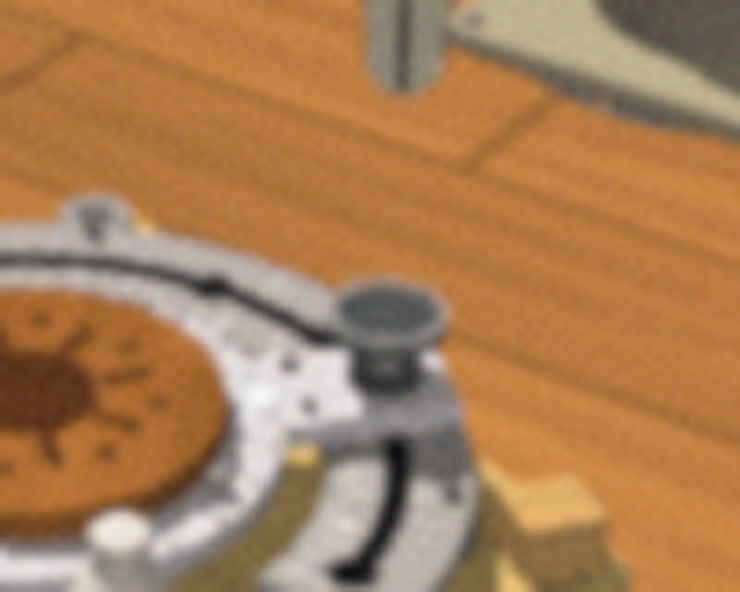

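The cap is fully up: floor height 0.0914 against 0.091 at the start. It sits at crop (388, 313), exactly where the next hole was predicted, and the hand is well clear.

```bash
python3 -c "
from plant import robot
print(robot.close_job())"
```

```text
the job is handed in; nothing more can be done
None
```

The table was swung one hole clockwise, the plunger is fully up in the next hole, the hand is clear, and the job is handed in; the camera and depth checks confirmed the plunger, and no verdict came back.

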